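# Uncover the test-head terminals

## Robot

A 6-joint arm with a two-finger parallel gripper is mounted at the origin on the work surface. World frame = base frame: x ahead of the robot, y to its left, z up, the work surface at z = 0. Lengths are in m, angles in degrees, forces in N, time in s.
With the tool pointing down it reaches from about 0.4 to 0.825 m from the base axis. Payload 7 kg.
Tool frame: the origin (TCP) lies on the centre line of the jaws, within the pads' length; the fingertips stand 11 mm ahead of it and the grasp point (between the pads) lies 8 mm behind it; z points along the fingers, y is the direction in which the jaws open and shut (so a half turn about z gives the same grasp; the last joint's range is limited). The gripper opens to 88 mm and grips with 3 to 60 N. Pads are 19 mm wide; open, the fingers measure 130 mm over their backs; the gripper's body (78 mm by 193 mm) begins 47 mm behind the grasp point.
Start: joints at [-48.466, 20.546, 0.682, 0, -70.136, -16.507], TCP at [0.286, -0.612, 0.204] pointing down, gripper open.
Joint ranges: [-176.03, 176.03], [-82.01, 121.73], [-58.28, 71.71], [-173.87, 95.51], [-174.79, -0.11], [-173.66, 173.66]. Speed limits (degrees/s): [136.94, 136.94, 172.46, 180, 180, 180].

## Interface

Orientations are given as [roll, pitch, yaw] about the fixed x, y, z axes, in that order (R = Rz(yaw) Ry(pitch) Rx(roll)).
In Python, from plant import ctrl, cams, order gives the robot as it stands.
- The arm moves only by the tool jog_arm, never from a script. Its argument "motion" is a list of rows, each an object with "offset": the shift along the tool's x, y, z in mm, a list of three; "roll": the turn about the tool's z in rad; "hand": the finger opening in mm, from 0 to 87.6. A call has 1 to 20 rows; each row is the pose to reach, as a shift and turn from the pose commanded when the call began, along the tool's axes at that moment; what a row does not reach only later rows make up. A row lasts 1/12 s, in which the tool goes at most 41.7 mm and 7.16 degrees, less where a joint would pass 70% of its speed; a pose out of reach is approached as far as the arm can. A call with a gripper value outside its range is refused whole. The fingers move at their own pace and stop on an object; the grip force is fixed at half the most. Time passes only in rows, so rows that repeat a pose let the fingers close. It gives the time, the measured TCP pose, the force and the opening at its end, in the units of the state.
- ctrl.get_obs(): the state, without advancing time (a new reading comes with each control period).
- cams.snapshot(name): name is "side" or "top"; returns a dict with "img" (400x640x3 uint8, red, green, blue), "K" (3x3 intrinsics, pixels), "cam_to_world" (4x4, takes a point from camera to world coordinates). Camera axes: x right, y down, z forward; pixel columns grow to the right and rows downward; lengths in m; the calibration is good to about 2 mm. A picture is of the moment at which its call begins. There is no depth.
- order.close_job(): hands the job in, once; it reports no verdict.
The state is a dict: "clock": time; "joint_pos": joint angles; "qvel": joint speeds; "tau": joint torques, N m; "tool_pos": TCP position; "orientation": TCP orientation; "force": force on the tool from outside, world axes, zero at the start; "moment": the same for the moment, N m; "opening": finger opening in m.
Only numpy, scipy, OpenCV 4.12 (cv2) and the standard library are available. Lean on these libraries where they do the work, as an engineer would, in place of code of your own. Each camera call takes 0.05 s, during which the arm holds its last target. There are 200 camera calls.

## Task

Open up the terminals of the test head: with a fingertip press the snap tab beside the black terminal cover all the way down, then gently push the released cover along its track, off its seat, until the terminals are completely uncovered and the cover rests flat on the parking end of the track. Slide the cover only, never squeeze or lift it, and leave the jar, the gauge and the bin standing where they are.

Things in the scene. Friction and masses are not known exactly. Their poses are not given: they have to be found in the camera images.
- housing: Fixed aluminium block with an open track on top. Origin: on the table under the centre of the cover's seat; x along the track, the way the cover is pushed off; y left of that; z up. Spans x -60..155, y -43..43 mm; track surface 45 mm above the table. Side curbs rise 9.5 mm above the track; lips over the cover's edges (x -44..40) 12 mm, 62 mm open between them; back stop (x -54..-43.5) 6 mm.
- cover: Loose black plastic cover, about 150 g, 84 (x) by 70 (y) mm, 20 high. Origin: centre of its underside; when seated it lies at x 0, y 0, z 45 mm of the housing, axes parallel. A 6 mm flange all round and on it a crown 52 mm wide, 14 tall, from x -22 to +42; 20 mm of bare flange behind the crown. Blocked by the tab's nose; with the tab pressed in it slides along +x with 1 to 2 N.
- parking (a point): On the track's centre line at track height, 90 mm along housing x from the seat centre: middle of the parking end. The cover can travel 103 mm from its seat before an 18 mm high end stop; after 76 mm its rear edge is past the terminals, which lie in a well under the seat (six brass studs, x -34..34, y -27..27 mm).
- cover_push (a point): Point to push: centre of the upright rear face of the cover's crown (the face that looks along -x of the housing), 14 mm above the cover's underside, 6 mm below the crown's top and 8 mm above the bare flange. The crown's top is 65 mm above the table.
- tab_pad (a point): Centre of the top face of the snap tab's thumb pad: dark steel plate 30 (housing x) by 36 (y) mm, out over the housing's +y side at housing x 49, y 57 mm; top 71 mm above the table when fully up. Moves straight down. The nose at its foot stands in the track and blocks the cover. Fully down, the pad's top is still 4 mm above the lips and curbs nearby.
- tab (a joint): Snap tab, metres pressed down: 0 fully up, 0.010 fully pressed in (hard stop). Starts at 0 to 0.002. Takes about 5 to 7 N to move and stays where it is left, with no spring back. The nose frees the cover from 0.0085 on.
- jar: Bystander: amber jar, 48 mm across, 65 mm high, standing on the table. Origin: centre of its underside.
- gauge: Bystander: steel spool-shaped gauge, 44 mm across, 52 mm high, standing on the table. Origin: centre of its underside.
- bin: Bystander: small open black bin, 70 by 50 mm, 40 mm high, standing on the table. Origin: centre of its underside.
There are look-alikes about, which are no part of the job. What is shaped like the cover but blue, brown or pink is not meant.

How it is judged:
By the outcome, as a careful person would: the job done as asked, in the order asked, and still so for the second after the job is handed in, with the robot touching nothing.
It also fails if it takes over 38 s, if anything falls off the work surface, if the arm or the gripper's body presses on something with over 40 N, if the wrist force passes 120 N, or if a joint passes its speed limit or range.

## Working session

There is one attempt and no reset: what is moved stays moved. The work goes in short steps, Python scripts to look and compute and a tool call to move; the robot and the scene stay as the last step left them, time stands still between calls to the robot, and variables do not carry over. Pictures are saved under pics/ and viewed, about 8 in all and at most 12, crops included, and the job is handed in when it is done.

Besides the shell and the picture viewer there is one more tool, called after ">>>" as name(argument=value, ...), one argument or row to a line, values as JSON. jog_arm: Moves the arm, as the interface text tells. Its arguments: {"type":"object","properties":{"motion":{"type":"array"}},"required":["motion"]}

```bash
mkdir -p pics
cat > h.py <<'E'
import numpy as np, cv2
from plant import ctrl, cams, order
def snap(n,f):
    s=cams.snapshot(n); cv2.imwrite(f,cv2.cvtColor(s['img'],cv2.COLOR_RGB2BGR)); np.savez(f[:-4]+'.npz',**{k:np.array(v) for k,v in s.items()}); return s
def ray(s,p):
    K=np.array(s['K']);T=np.array(s['cam_to_world']); d=T[:3,:3]@np.linalg.solve(K,[p[0],p[1],1.]); return T[:3,3],d/np.linalg.norm(d)
def onz(s,p,z):
    o,d=ray(s,p); return o+d*(z-o[2])/d[2]
def tri(s1,p1,s2,p2):
    A=np.zeros((3,3));b=np.zeros(3);R=[ray(s1,p1),ray(s2,p2)]
    for o,d in R:
        M=np.eye(3)-np.outer(d,d);A+=M;b+=M@o
    x=np.linalg.solve(A,b); return x,[float(np.linalg.norm((np.eye(3)-np.outer(d,d))@(x-o))) for o,d in R]
def proj(s,X):
    T=np.linalg.inv(np.array(s['cam_to_world'])); c=T[:3,:3]@X+T[:3,3]; u=np.array(s['K'])@c; return u[:2]/u[2]
def load(f): return dict(np.load(f))
E
python3 - <<'E'
from h import *
a=snap('top','pics/top0.png');b=snap('side','pics/side0.png')
for s in(a,b): print(np.round(s['K'],1).tolist(),np.round(s['cam_to_world'],3).tolist())
o=ctrl.get_obs();print(o)
E
```

```text
[[392.0, 0.0, 318.5], [0.0, 392.0, 200.6], [0.0, 0.0, 1.0]] [[0.001, -0.983, 0.184, 0.384], [-0.999, -0.01, -0.048, 0.051], [0.049, -0.184, -0.982, 0.774], [0.0, 0.0, 0.0, 1.0]]
[[429.3, 0.0, 321.9], [0.0, 429.3, 204.1], [0.0, 0.0, 1.0]] [[-0.905, -0.27, 0.327, 0.211], [-0.424, 0.598, -0.68, 0.657], [-0.012, -0.754, -0.656, 0.692], [0.0, 0.0, 0.0, 1.0]]
{'clock': 0.1, 'joint_pos': array([-4.84672072e+01,  2.05866597e+01,  6.38242840e-01, -1.69466737e-02,
       -7.01352710e+01, -1.65072297e+01]), 'qvel': array([ 0.01848163, -0.06253804,  0.12193524,  0.00522337,  0.01865174,
        0.03886735]), 'tau': array([-3.07535149e-03, -5.84161770e+01,  2.93749666e+01,  7.01547101e+00,
        1.01625390e-02, -5.44839634e-05]), 'tool_pos': array([ 0.28531116, -0.6112159 ,  0.20352053]), 'orientation': array([ 1.79915234e+02, -8.50566859e-03, -1.54980201e+02]), 'force': array([-0.54404756, -0.61149775,  0.59656749]), 'moment': array([-0.02923392, -0.05133045, -0.02584911]), 'opening': 0.08787861024267568}
```

View pics/top0.png

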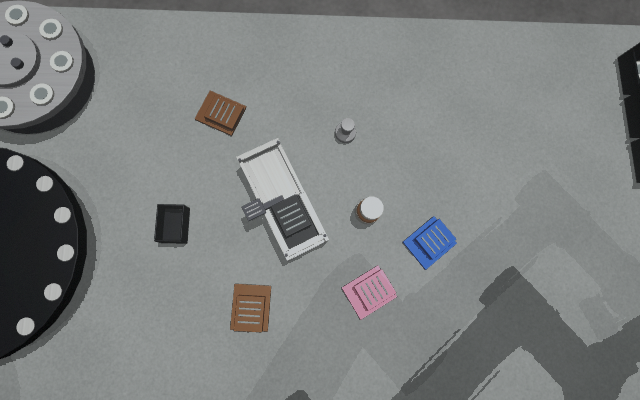

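View pics/side0.png

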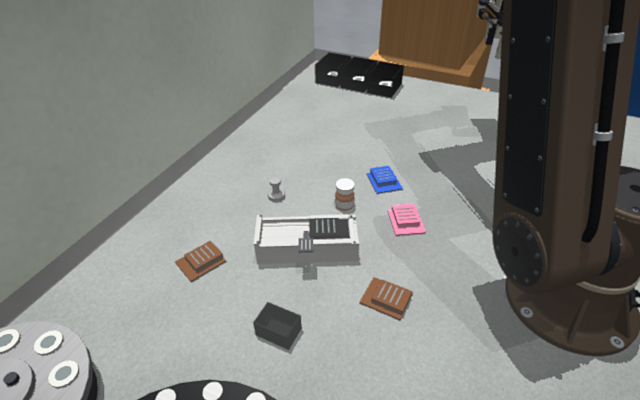

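Top view: the black cover is in the white housing at about (293,217), with its tab pad at about (255,209). Candidates for the cover:
- black (293,217)
- blue (431,242)
- pink (369,292)
- brown (220,112) and (250,308)
- black bin (172,223), which is open

Only the black one in the housing fits the description. In the side view it is at (328,228), with the pad at (306,244). One close crop will check this.

Run:
```python
import cv2,numpy as np
a=cv2.imread('pics/top0.png')[130:270,225:345];b=cv2.imread('pics/side0.png')[200:285,245:370]
a=cv2.resize(a,None,fx=4,fy=4,interpolation=cv2.INTER_CUBIC)
b=cv2.resize(b,None,fx=2.5,fy=2.5,interpolation=cv2.INTER_CUBIC)
c=np.zeros((560,800,3),np.uint8);c[:,:480]=a;c[:b.shape[0],485:485+b.shape[1]]=b[:,:315]
cv2.imwrite('pics/crop0.png',c)
```

```text
(no output)
```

View pics/crop0.png

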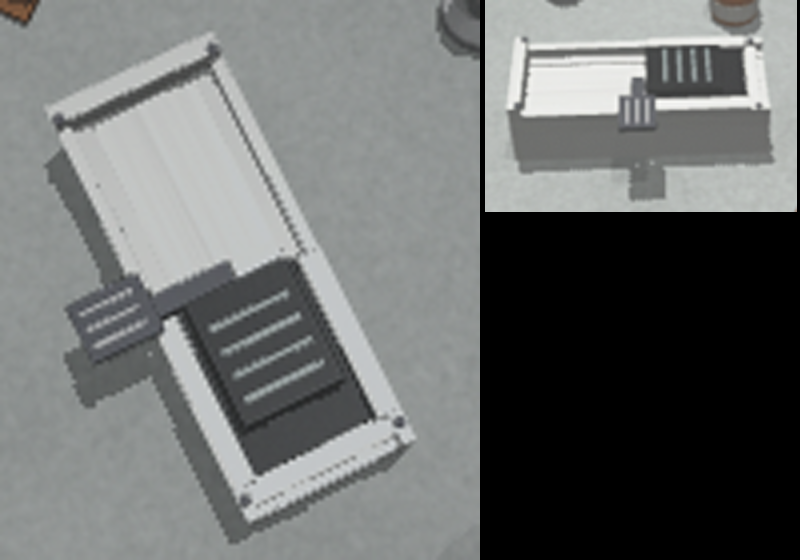

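Run:
```python
from h import *
a=load('pics/top0.npz');b=load('pics/side0.npz')
T=lambda x,y:(225+(x+.5)/4-.5,130+(y+.5)/4-.5)
S=lambda x,y:(245+(x-485+.5)/2.5-.5,200+(y+.5)/2.5-.5)
pad=np.mean([(66,307),(138,274),(162,330),(93,362)],0)
print('pad',tri(a,T(*pad),b,S(637,113)))
print('padz71',onz(a,T(*pad),.071),onz(b,S(637,113),.071))
print('crownrear',tri(a,T(294,404),b,S(713,70)), onz(a,T(294,404),.065))
# crown long edges at z .065, ends
P=[onz(a,T(*p),.065) for p in [(188,311),(297,258),(345,380),(243,428)]]
print(np.round(P,4))
P=np.array(P); dirs=[P[0]-P[3],P[1]-P[2]]
print('yaw crown',[np.degrees(np.arctan2(d[1],d[0])) for d in dirs],[np.linalg.norm(d) for d in dirs], 'lat',[np.degrees(np.arctan2(d[1],d[0]))-90 for d in (P[0]-P[1],P[3]-P[2])],np.linalg.norm(P[0]-P[1]),np.linalg.norm(P[3]-P[2]))
F=[onz(a,T(59,121),.063),onz(a,T(214,50),.063)];N=[onz(a,T(245,499),.057),onz(a,T(399,421),.057)]
for f,n in zip(F,N): d=f-n;print('yaw screws',np.degrees(np.arctan2(d[1],d[0])),np.linalg.norm(d))
C=[onz(a,T(*p),z) for p,z in [((47,108),.063),((211,36),.063),((412,437),.0545),((248,522),.0545)]]
print(np.round(C,4))
for i,j in((0,3),(1,2)):
  d=C[i]-C[j];print('yaw house',np.degrees(np.arctan2(d[1],d[0])),np.linalg.norm(d))
for n,s in(('jar',(371,209)),('gauge',(347,125)),('bin',(172,223))): print(n,onz(a,s,.05))
```

```text
pad (array([0.49990872, 0.13485084, 0.06677509]), [0.0007462168096011907, 0.0007462168096013521])
padz71 [0.49849537 0.13411356 0.071     ] [0.49871923 0.13847681 0.071     ]
crownrear (array([0.46544778, 0.05414013, 0.0565133 ]), [0.0038019750213962806, 0.003801975021396202]) [0.46086895 0.05298522 0.065     ]
[[0.5031 0.1017 0.065 ]
 [0.5284 0.0523 0.065 ]
 [0.472  0.0299 0.065 ]
 [0.4499 0.0758 0.065 ]]
yaw crown [np.float64(25.93925933174182), np.float64(21.6482488152589)] [np.float64(0.05922294861887495), np.float64(0.06066957464161018)] lat [np.float64(27.040262489567553), np.float64(25.70267888540559)] 0.055489380134526846 0.050940134323847336
yaw screws 27.090483655935937 0.1957709268626119
yaw screws 26.685814253906795 0.19531040890622622
[[ 0.5989  0.1696  0.063 ]
 [ 0.6356  0.0941  0.063 ]
 [ 0.4471 -0.0013  0.0545]
 [ 0.4083  0.0732  0.0545]]
yaw house 26.8123835617451 0.21374764406825444
yaw house 26.844172574412568 0.21133805060257047
jar [ 0.50428055 -0.08380327  0.05      ]
gauge [ 0.67064716 -0.04040115  0.05      ]
bin [0.47502822 0.28335245 0.05      ]
```

The black cover is confirmed: it sits between the lips, with its bare rear flange toward the robot. Three estimates put the housing origin at about (0.480, 0.063) with yaw 26.8°, and they agree within 1 mm. The pad is at about (0.499, 0.1355). Next I move over it with the gripper closed.

>>> jog_arm(
  motion=[
    {"offset": [-32,25,0],"roll": 0,"hand": 0},
    {"offset": [-64,50,0],"roll": 0,"hand": 0},
    {"offset": [-96,75,0],"roll": 0,"hand": 0},
    {"offset": [-128,100,0],"roll": 0,"hand": 0},
    {"offset": [-160,125,0],"roll": 0,"hand": 0},
    {"offset": [-192,150,0],"roll": 0,"hand": 0},
    {"offset": [-224,175,0],"roll": 0,"hand": 0},
    {"offset": [-256,200,0],"roll": -0.03,"hand": 0},
    {"offset": [-288,225,0],"roll": -0.03,"hand": 0},
    {"offset": [-320,250,0],"roll": -0.03,"hand": 0},
    {"offset": [-340,285,0],"roll": -0.03,"hand": 0},
    {"offset": [-360,320,0],"roll": -0.03,"hand": 0},
    {"offset": [-380,355,0],"roll": -0.03,"hand": 0},
    {"offset": [-400,390,10],"roll": -0.03,"hand": 0},
    {"offset": [-420,425,20],"roll": -0.03,"hand": 0},
    {"offset": [-440,460,30],"roll": -0.03,"hand": 0},
    {"offset": [-460,495,40],"roll": -0.03,"hand": 0},
    {"offset": [-480,530,50],"roll": -0.03,"hand": 0},
    {"offset": [-500,565,60],"roll": -0.03,"hand": 0},
    {"offset": [-509,586,62],"roll": -0.03,"hand": 0},
  ],
)

```text
clock: 1.77
tool_pos: [0.4983, 0.1378, 0.1406]
orientation: [180.0, -0.1, -153.2]
force: [0.2, 0.1, 1.0]
opening: 0.0005
```

>>> jog_arm(
  motion=[
    {"offset": [0,0,0],"roll": 0,"hand": 0},
    {"offset": [0,0,0],"roll": 0,"hand": 0},
    {"offset": [0,0,0],"roll": 0,"hand": 0},
  ],
)

```text
clock: 2.02
tool_pos: [0.4985, 0.1345, 0.1421]
orientation: [-180.0, -0.0, -153.2]
force: [0.3, -0.3, -0.0]
opening: 0.0003
```

Run:
```python
from h import *
a=snap('top','pics/top1.png');b=snap('side','pics/side1.png')
o=ctrl.get_obs();print(o['clock'],o['tool_pos'],o['orientation'],o['force'],o['opening'])
tip=o['tool_pos']-[0,0,.011]; print(proj(a,tip),proj(b,tip))
A=cv2.resize(a['img'][130:270,200:345],None,fx=3,fy=3);B=cv2.resize(b['img'][140:280,245:370],None,fx=3,fy=3)
cv2.imwrite('pics/c1.png',cv2.cvtColor(np.hstack([A,B[:A.shape[0]]])[:,:800],cv2.COLOR_RGB2BGR))
```

```text
2.1167 [0.49872598 0.13381196 0.14246313] [ 1.79997375e+02 -3.64442794e-03 -1.53313261e+02] [-0.13537069 -0.72162853 -0.02483396] 0.00040130056410465426
[249.32030759 203.10734303] [305.40915924 221.31097283]
```

View pics/c1.png

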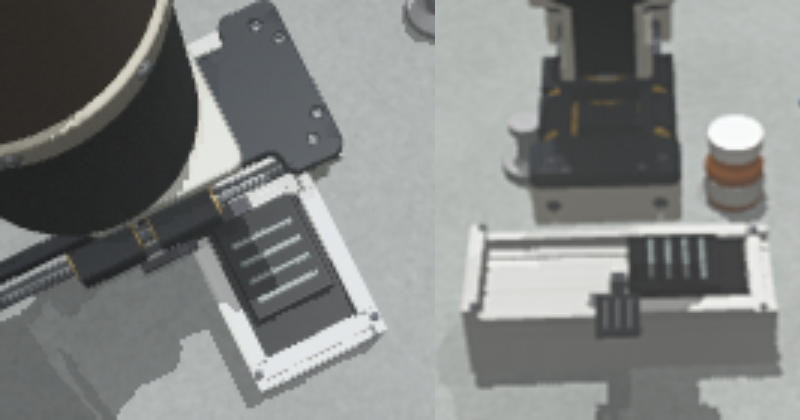

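The fingertips are hidden below the gripper body in both views. The measured TCP is over the pad, so I descend by force.

>>> jog_arm(
  motion=[
    {"offset": [0,1,15],"roll": 0,"hand": 0},
    {"offset": [0,1,30],"roll": 0,"hand": 0},
    {"offset": [0,1,45],"roll": 0,"hand": 0},
    {"offset": [0,1,53],"roll": 0,"hand": 0},
    {"offset": [0,1,53],"roll": 0,"hand": 0},
    {"offset": [0,1,53],"roll": 0,"hand": 0},
  ],
)

```text
clock: 2.62
tool_pos: [0.4985, 0.1349, 0.0896]
orientation: [-180.0, -0.0, -153.3]
force: [0.6, -0.1, 0.3]
opening: 0.0002
```

>>> jog_arm(
  motion=[
    {"offset": [0,0,2],"roll": 0,"hand": 0},
    {"offset": [0,0,4],"roll": 0,"hand": 0},
    {"offset": [0,0,6],"roll": 0,"hand": 0},
    {"offset": [0,0,8],"roll": 0,"hand": 0},
    {"offset": [0,0,10],"roll": 0,"hand": 0},
    {"offset": [0,0,10],"roll": 0,"hand": 0},
  ],
)

```text
clock: 3.12
tool_pos: [0.4982, 0.1355, 0.079]
orientation: [180.0, -0.0, -153.3]
force: [0.2, -0.2, -0.2]
opening: 0.0004
```

>>> jog_arm(
  motion=[
    {"offset": [0,0,1],"roll": 0,"hand": 0},
    {"offset": [0,0,2],"roll": 0,"hand": 0},
    {"offset": [0,0,3],"roll": 0,"hand": 0},
    {"offset": [0,0,3],"roll": 0,"hand": 0},
  ],
)

```text
clock: 3.45
tool_pos: [0.4983, 0.1355, 0.0762]
orientation: [-180.0, -0.0, -153.3]
force: [0.2, 0.4, -0.0]
opening: 0.0003
```

>>> jog_arm(
  motion=[
    {"offset": [0,0,1],"roll": 0,"hand": 0},
    {"offset": [0,0,2],"roll": 0,"hand": 0},
    {"offset": [0,0,2],"roll": 0,"hand": 0},
  ],
)

```text
clock: 3.7
tool_pos: [0.4983, 0.1355, 0.0742]
orientation: [-180.0, -0.0, -153.3]
force: [0.8, 0.2, 0.2]
opening: 0.0004
```

>>> jog_arm(
  motion=[
    {"offset": [0,0,0.7],"roll": 0,"hand": 0},
    {"offset": [0,0,1.4],"roll": 0,"hand": 0},
  ],
)

```text
clock: 3.87
tool_pos: [0.4984, 0.1356, 0.073]
orientation: [-180.0, 0.0, -153.3]
force: [0.3, 0.2, 0.1]
opening: 0.0005
```

Run:
```python
from h import *
a=snap('top','pics/top2.png');b=snap('side','pics/side2.png')
o=ctrl.get_obs();print(o['clock'],o['tool_pos'],o['force'])
A=cv2.resize(a['img'][130:270,200:345],None,fx=3,fy=3);B=cv2.resize(b['img'][140:280,245:370],None,fx=3,fy=3)
cv2.imwrite('pics/c2.png',cv2.cvtColor(np.hstack([A,B])[:,:800],cv2.COLOR_RGB2BGR))
```

```text
3.9667 [0.49836084 0.1355745  0.07286314] [-0.17792888  0.07428047 -0.06572472]
```

View pics/c2.png

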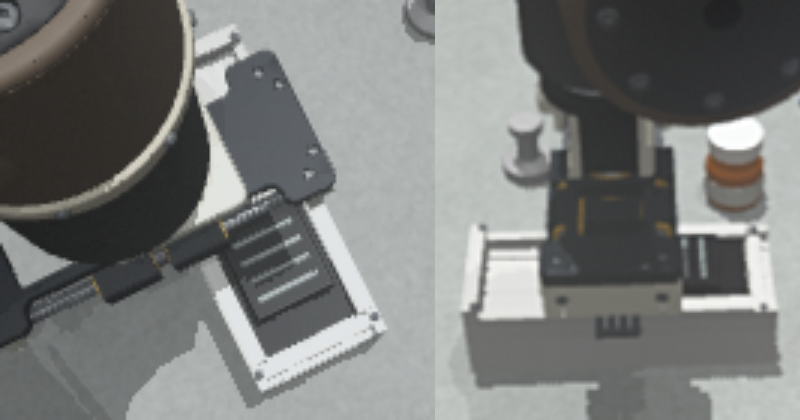

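Run:
```python
from h import *
for f in('side0','side1','side2'):
    g=load(f'pics/{f}.npz')['img'].mean(2).astype(int); print(f,[int(x) for x in g[238:258,306]],[int(x) for x in g[238:258,300]])
a,b=load('pics/side0.npz'),load('pics/side2.npz')
print([proj(a,np.array([.4983,.1357,z])-.018*np.array([.451,-.8926,0])) .round(1).tolist() for z in(.071,.069,.061)])
g=load('pics/side2.npz')['img'].mean(2).astype(int); print([int(x) for x in g[252-8:258,306]])
for f in ('side0','side2'):
    g=load(f'pics/{f}.npz')['img'].mean(2).astype(int); print(f,[int(x) for x in g[262:285,308]], 'shadow')
```

```text
side0 [108, 130, 157, 158, 157, 157, 157, 157, 157, 157, 148, 123, 101, 76, 87, 111, 111, 110, 110, 109] [148, 102, 106, 108, 108, 109, 109, 111, 111, 112, 113, 111, 102, 81, 81, 102, 111, 110, 110, 109]
side1 [71, 80, 92, 91, 92, 90, 90, 90, 90, 90, 88, 78, 69, 66, 83, 106, 106, 105, 104, 105] [91, 64, 70, 72, 70, 69, 69, 70, 72, 72, 72, 71, 70, 67, 75, 98, 106, 105, 106, 105]
side2 [113, 112, 112, 113, 113, 113, 110, 96, 90, 90, 88, 79, 69, 66, 83, 109, 109, 108, 108, 107] [112, 113, 113, 114, 113, 114, 110, 92, 71, 72, 71, 70, 69, 66, 75, 100, 109, 108, 107, 108]
[[306.3, 250.7], [306.4, 251.4], [306.5, 254.2]]
[110, 96, 90, 90, 88, 79, 69, 66, 83, 109, 109, 108, 108, 107]
side0 [108, 107, 108, 106, 108, 109, 107, 104, 105, 104, 110, 119, 119, 117, 116, 115, 115, 128, 162, 187, 185, 182, 180] shadow
side2 [106, 104, 105, 105, 106, 106, 105, 103, 102, 103, 103, 104, 104, 103, 102, 103, 103, 103, 102, 105, 105, 103, 102] shadow
```

Run:
```python
from h import *
a,b=load('pics/top2.npz'),load('pics/side2.npz')
t=np.array([.4984,.1356,.0729]);u=np.array([.8926,.4509,0]);v=np.array([-.4509,.8926,0])
for z in(.118,.128,.138,.148):
  print(z,[proj(b,t*[1,1,0]+[0,0,z]+s*u*.039+v*.0965).round(1).tolist() for s in(1,-1)],[proj(a,t*[1,1,0]+[0,0,z]-u*.039+q*v).round(1).tolist() for q in(-.0965,.0965)])
A=cv2.resize(a['img'][150:260,180:310],None,fx=6,fy=6,interpolation=cv2.INTER_CUBIC)[:600,:780]
A=np.clip(A.astype(float)*1.4,0,255).astype(np.uint8)
cv2.imwrite('pics/c3.png',cv2.cvtColor(A,cv2.COLOR_RGB2BGR))
```

```text
0.118 [[283.2, 266.0], [327.7, 264.7]] [[310.8, 200.3], [205.6, 251.3]]
0.128 [[282.8, 262.2], [327.7, 260.9]] [[310.9, 199.1], [204.1, 251.0]]
0.138 [[282.3, 258.4], [327.6, 257.0]] [[311.1, 198.0], [202.6, 250.6]]
0.148 [[281.9, 254.4], [327.6, 253.0]] [[311.3, 196.8], [201.1, 250.2]]
```

View pics/c3.png

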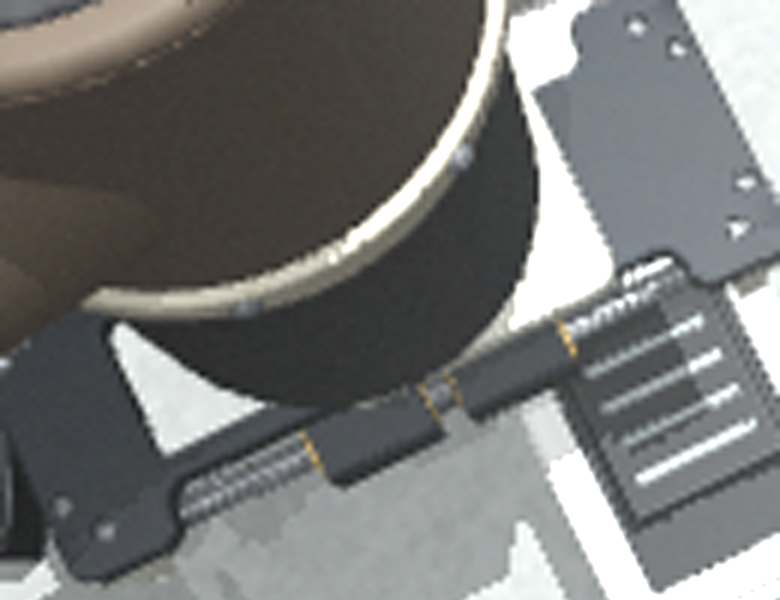

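The side image shows the pad has not moved, and there is no force although the tip should already be below its top. The finger is hidden, so I lift 20 mm and turn the hand 90° so the side camera can see the fingertips.

```bash
python3 -c "
from plant import ctrl;print(ctrl.get_obs()['joint_pos'])"
```

```text
[ 3.70168072e+01  1.30998586e+01 -2.91375724e+01 -2.49318897e-03
 -4.77678182e+01 -1.00273576e+02]
```

>>> jog_arm(
  motion=[
    {"offset": [0,0,-20],"roll": 0,"hand": 0},
    {"offset": [0,0,-20],"roll": -0.12,"hand": 0},
    {"offset": [0,0,-20],"roll": -0.24,"hand": 0},
    {"offset": [0,0,-20],"roll": -0.36,"hand": 0},
    {"offset": [0,0,-20],"roll": -0.48,"hand": 0},
    {"offset": [0,0,-20],"roll": -0.6,"hand": 0},
    {"offset": [0,0,-20],"roll": -0.72,"hand": 0},
    {"offset": [0,0,-20],"roll": -0.84,"hand": 0},
    {"offset": [0,0,-20],"roll": -0.96,"hand": 0},
    {"offset": [0,0,-20],"roll": -1.08,"hand": 0},
    {"offset": [0,0,-20],"roll": -1.2,"hand": 0},
    {"offset": [0,0,-20],"roll": -1.32,"hand": 0},
    {"offset": [0,0,-20],"roll": -1.44,"hand": 0},
    {"offset": [0,0,-20],"roll": -1.57,"hand": 0},
    {"offset": [0,0,-20],"roll": -1.57,"hand": 0},
    {"offset": [0,0,-20],"roll": -1.57,"hand": 0},
  ],
)

```text
clock: 5.3
tool_pos: [0.4984, 0.1356, 0.093]
orientation: [-180.0, -0.0, -63.5]
force: [-0.2, -0.2, 0.9]
opening: 0.0003
```

Run:
```python
from h import *
b=snap('side','pics/side3.png')
o=ctrl.get_obs();print(o['clock'],o['tool_pos'],o['orientation'],o['force'])
print(proj(b,o['tool_pos']-[0,0,.011]))
B=cv2.resize(b['img'][160:280,245:375],None,fx=5,fy=5)
cv2.imwrite('pics/c4.png',cv2.cvtColor(np.clip(B*1.3,0,255).astype(np.uint8),cv2.COLOR_RGB2BGR))
```

```text
5.35 [0.49836314 0.13556778 0.09296489] [ 1.79998905e+02  1.22609371e-03 -6.35463356e+01] [-0.98723636  0.42192323  0.39991853]
[306.1150449  240.14214872]
```

View pics/c4.png

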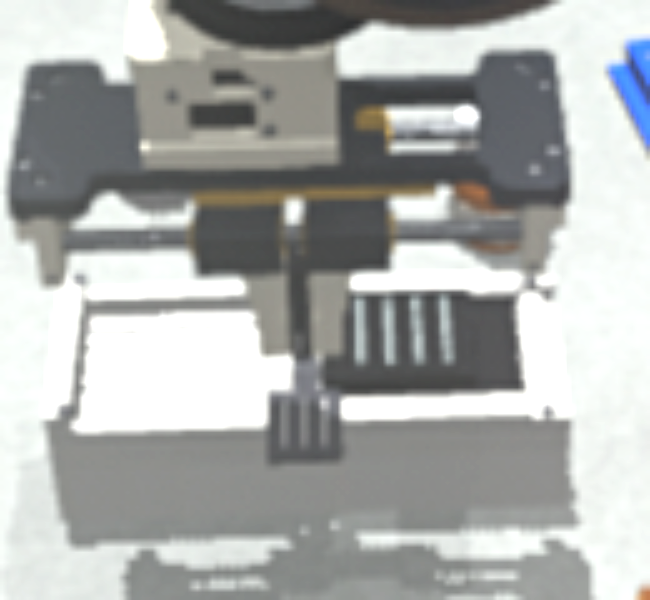

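The pad is at crop (305,425). The closed fingertips end at (302,360), px (305.4,232.4), which is 7.7 px above the predicted (306,240). So the tip is either about 20 mm higher than reported or about 20 mm farther off in y. A top view will tell which.

Run:
```python
from h import *
b=snap('top','pics/top3.png')
B=cv2.resize(b['img'][120:270,180:330],None,fx=4,fy=4)
cv2.imwrite('pics/c5.png',cv2.cvtColor(np.clip(B*1.3,0,255).astype(np.uint8),cv2.COLOR_RGB2BGR))
```

```text
(no output)
```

View pics/c5.png

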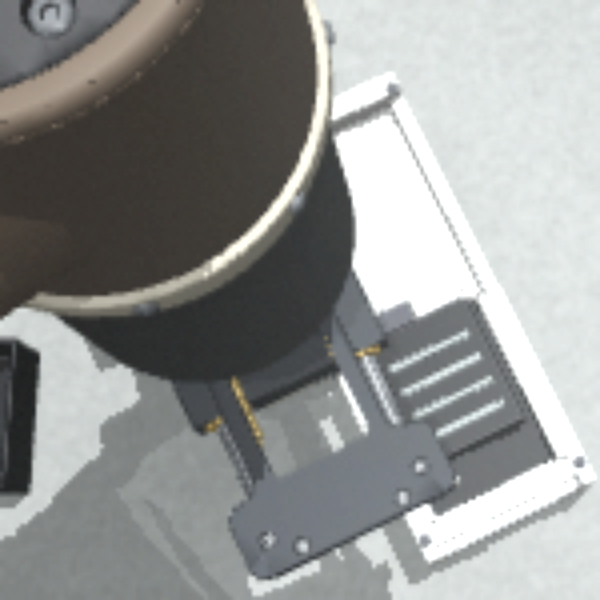

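Run:
```python
from h import *
a,b=load('pics/top3.npz'),load('pics/side3.npz')
T=lambda x,y:(180+(x+.5)/4-.5,120+(y+.5)/4-.5)
S=lambda x,y:(245+(x+.5)/5-.5,160+(y+.5)/5-.5)
t=np.array([.4984,.1356,.093]);th=np.radians(26.6);u=np.array([np.cos(th),np.sin(th),0]);v=np.array([-np.sin(th),np.cos(th),0])
for p,q in(((265,575),(570,188)),((457,487),(553,52))):
  X,r=tri(a,T(*p),b,S(*q));d=X-t;print(X.round(4),np.round(r,4),'u,v',d@u,d@v)
# tip on vertical axis of TCP
from scipy.optimize import minimize_scalar
m=minimize_scalar(lambda z:np.linalg.norm(proj(b,np.array([t[0],t[1],z]))-S(302,362)),bounds=(.03,.2),method='bounded');print('tip z',m.x,m.fun)
o,d=ray(b,S(302,362))
```

```text
[0.398  0.1244 0.2191] [0. 0.] u,v -0.09479209816696399 0.03492543057920905
[0.4295 0.0586 0.2226] [0.001 0.001] u,v -0.09608079734036355 -0.03804169873766541
tip z 0.10469624449469947 0.6639063092154478
```

Run:
```python
from h import *
for f in('side0','side3'):
  g=load(f'pics/{f}.npz')['img'].mean(2).astype(int)
  print(f)
  for r in range(224,254): print(r,g[r,296:318])
```

```text
side0
224 [208 208 208 208 208 209 213 208 210 208 213 212 184 122  72  71  75  74
  71  78 145 133]
225 [189 189 191 190 191 191 197 188 189 187 194 189 156 104  70  72  74  74
  71  78 145 136]
226 [236 237 237 236 236 236 236 234 232 234 237 237 204 127  71  71  74  74
  71  78 146 142]
227 [235 235 235 234 235 235 235 233 233 234 237 237 218 141  73  71  74  73
  71  78 146 144]
228 [231 231 231 231 231 231 232 233 233 234 236 237 233 158  75  70  73  74
  72  78 146 143]
229 [231 231 231 230 231 231 233 234 235 237 240 240 235 161  76  70  73  73
  71  78 146 143]
230 [233 233 233 233 232 234 235 226 212 211 216 214 215 154  76  70  74  74
  71  78 146 144]
231 [232 232 231 232 232 233 235 193 125 110 111 117 157 130  74  71  74  74
  70  78 138 138]
232 [231 230 230 231 231 233 232 183 119 101 102 106 128 106  72  72  74  73
  72  74 109 112]
233 [231 231 231 231 232 233 225 167 114 106 108 109 111  92  72  73  75  74
  74  73  82  81]
234 [232 231 231 231 231 233 221 156 106 106 109 108 105  86  73  74  74  74
  74  73  73  74]
235 [229 229 229 229 229 232 218 154 107 106 109 
[... 3911 characters left out ...]
1  92  72  71  93
 105 105 103 103]
247 [102 103  88  72  73 101  94  72  73 101  93  70  73 102  93  72  71  95
 108 108 106 107]
248 [107 107  89  72  74  98  90  73  74  98  90  71  72  96  89  72  72  91
 105 109 107 107]
249 [108 107  88  71  72  86  82  73  73  85  80  71  71  82  78  71  71  84
 101 108 107 106]
250 [107 106  88  71  72  72  72  71  70  71  70  69  69  70  70  68  68  83
 101 107 108 106]
251 [108 108  87  70  68  68  68  69  69  68  68  66  65  67  68  68  71  90
 105 107 108 107]
252 [109 109  92  77  76  82  86  85  85  86  84  84  86  88  89  89  92 103
 109 109 108 109]
253 [109 110 104 100 101 106 110 110 110 110 110 110 110 111 109 109 109 109
 109 109 109 109]
```

The finger bottoms are at row 231, so the tips really are 25–30 mm above what the reported pose implies. The x and y agree with the body corners. I continue down, watching force and camera; the hand stays turned so the tips remain visible.

>>> jog_arm(
  motion=[
    {"offset": [0,0,8],"roll": 0,"hand": 0},
    {"offset": [0,0,16],"roll": 0,"hand": 0},
    {"offset": [0,0,24],"roll": 0,"hand": 0},
    {"offset": [0,0,28],"roll": 0,"hand": 0},
    {"offset": [0,0,30],"roll": 0,"hand": 0},
    {"offset": [0,0,30],"roll": 0,"hand": 0},
  ],
)

```text
clock: 5.9
tool_pos: [0.498, 0.1353, 0.0621]
orientation: [179.9, -0.0, -63.3]
force: [0.6, -0.2, -0.6]
opening: 0.0004
```

Run:
```python
from h import *
b=snap('side','pics/side4.png')
o=ctrl.get_obs();print(o['clock'],o['tool_pos'],o['force'])
g=b['img'].mean(2).astype(int)
for r in range(228,258): print(r,g[r,296:318])
```

```text
5.95 [0.49827858 0.13545355 0.06259634] [-0.24782867 -0.13445832 -0.56378234]
228 [112 115 116 116 116 115 116  86  56  54  57  98 116 116 115 115 115 116
 113 102 151 145]
229 [113 112 115 115 115 116 116  87  56  51  56  93 114 115 114 114 115 115
 113  94 149 144]
230 [120 110 113 114 114 116 115  86  57  53  54  84 109 114 113 113 113 114
 113  92 143 142]
231 [134 109 113 113 114 115 116  88  57  54  55  79 106 115 113 114 113 115
 110  86 127 133]
232 [162 112 111 114 114 115 116  90  59  54  53  72 104 117 113 113 114 115
 101  74  99 106]
233 [187 119 111 113 114 116 119  93  59  55  53  72 109 119 114 113 114 116
  93  65  70  70]
234 [192 129 110 112 114 117 120  93  60  53  54  73 112 121 114 113 115 115
  91  62  60  62]
235 [210 151 111 111 115 117 119  96  62  55  54  75 111 120 115 113 115 113
  85  59  58  59]
236 [230 174 113 110 113 115 117  99  67  54  54  74 107 116 114 114 115 105
  74  50  51  53]
237 [231 180 117 111 113 115 115  97  68  54  54  73 104 115 114 114 114 107
  74  47  46  48]
238 [231 188 125 111 113 114 116  97  66  54  53  73 103 115 114 114 113
[... 1127 characters left out ...]
9  68  67  68  83
 100 107 106 106]
251 [107 108  87  69  68  67  67  67  67  67  66  64  65  66  67  67  69  89
 103 107 107 108]
252 [109 109  91  76  75  81  85  85  85  84  85  84  85  87  88  88  91 102
 108 109 109 109]
253 [110 111 105  99 101 107 111 111 111 110 110 111 111 111 111 110 109 108
 108 109 109 109]
254 [109 109 110 111 110 110 110 110 111 110 110 110 110 110 110 110 109 109
 108 108 108 109]
255 [110 110 110 109 109 110 109 109 109 109 109 110 109 109 108 109 108 108
 108 108 109 109]
256 [110 110 109 109 110 109 109 109 109 109 109 109 110 109 108 109 109 109
 108 109 108 109]
257 [109 110 110 109 110 109 109 109 109 110 109 109 109 109 108 107 108 108
 108 108 109 108]
```

>>> jog_arm(
  motion=[
    {"offset": [0,0,3],"roll": 0,"hand": 0},
    {"offset": [0,0,6],"roll": 0,"hand": 0},
    {"offset": [0,0,8],"roll": 0,"hand": 0},
    {"offset": [0,0,8],"roll": 0,"hand": 0},
  ],
)

```text
clock: 6.28
tool_pos: [0.4981, 0.1354, 0.0545]
orientation: [180.0, 0.0, -63.3]
force: [0.0, -0.0, 0.8]
opening: 0.0004
```

>>> jog_arm(
  motion=[
    {"offset": [0,0,0.6],"roll": 0,"hand": 0},
    {"offset": [0,0,1.2],"roll": 0,"hand": 0},
    {"offset": [0,0,1.8],"roll": 0,"hand": 0},
    {"offset": [0,0,2.4],"roll": 0,"hand": 0},
    {"offset": [0,0,3],"roll": 0,"hand": 0},
  ],
)

```text
clock: 6.7
tool_pos: [0.4984, 0.1356, 0.052]
orientation: [-180.0, 0.0, -63.3]
force: [-0.6, 0.9, 0.5]
opening: 0.0005
```

>>> jog_arm(
  motion=[
    {"offset": [0,0,0.6],"roll": 0,"hand": 0},
    {"offset": [0,0,1.2],"roll": 0,"hand": 0},
    {"offset": [0,0,1.8],"roll": 0,"hand": 0},
    {"offset": [0,0,2.4],"roll": 0,"hand": 0},
    {"offset": [0,0,3],"roll": 0,"hand": 0},
  ],
)

```text
clock: 7.12
tool_pos: [0.4984, 0.1356, 0.0489]
orientation: [180.0, -0.0, -63.3]
force: [-0.2, -0.4, 0.2]
opening: 0.0006
```

>>> jog_arm(
  motion=[
    {"offset": [0,0,0.6],"roll": 0,"hand": 0},
    {"offset": [0,0,1.2],"roll": 0,"hand": 0},
    {"offset": [0,0,1.8],"roll": 0,"hand": 0},
  ],
)

```text
clock: 7.37
tool_pos: [0.4984, 0.1356, 0.0474]
orientation: [-180.0, -0.0, -63.3]
force: [-2.2, 0.3, 4.5]
opening: 0.0004
```

>>> jog_arm(
  motion=[
    {"offset": [0,0,0.6],"roll": 0,"hand": 0},
    {"offset": [0,0,1.2],"roll": 0,"hand": 0},
    {"offset": [0,0,1.8],"roll": 0,"hand": 0},
  ],
)

```text
clock: 7.62
tool_pos: [0.4985, 0.1356, 0.0454]
orientation: [-180.0, 0.0, -63.3]
force: [-2.4, 0.5, 4.9]
opening: 0.0005
```

Run:
```python
from h import *
b=snap('side','pics/side5.png')
o=ctrl.get_obs();print(o['clock'],o['tool_pos'],o['force'])
g=b['img'].mean(2).astype(int)
for r in range(238,258): print(r,g[r,296:318])
```

```text
7.6667 [0.49844853 0.13563439 0.04530907] [-1.33962751 -0.44667322  4.19909659]
238 [156 111 111 113 114 115 116  91  58  50  51  70 103 115 114 113 113 112
  95  68  55  54]
239 [187 123 110 113 114 114 118  93  60  51  51  70 107 118 115 114 112 111
 130 152 160 163]
240 [201 139 110 112 114 116 119  98  64  51  52  71 111 122 116 112 111 117
 186 234 242 243]
241 [218 155 112 112 113 115 118  99  66  52  51  73 110 121 115 113 110 117
 181 213 214 224]
242 [237 183 121 111 114 115 117  99  66  52  52  73 108 117 113 113 112 114
 129 137 136 148]
243 [208 170 123 113 113 114 116  97  66  51  52  72 103 115 114 114 113 113
 119 120 120 128]
244 [132 124 115 113 114 114 116  98  67  52  50  66 102 116 114 113 113 111
 108 106 105 105]
245 [116 114 113 114 114 116 116 104  73  55  53  60  99 115 115 115 113 112
 106 102 102 101]
246 [104 107 112 115 115 115 115 104  75  59  56  61  99 116 115 113 114 113
 106 103 104 103]
247 [103 107 111 113 113 114 114 104  73  59  57  59  94 113 111 108 108 110
 109 105 104 106]
248 [106 107 102  97  98 107 104  89  68  65  61  56  80 104 100  89  
[... 179 characters left out ...]
2  78  68  68  81
  99 106 106 106]
251 [107 108  88  70  70  70  69  69  69  71  69  67  67  68  67  65  66  81
 101 106 106 107]
252 [109 108  87  67  66  66  66  66  66  65  64  64  64  63  63  62  66  86
 103 108 108 108]
253 [111 110  92  76  74  76  76  76  80  84  84  84  84  84  83  83  86 101
 109 108 109 108]
254 [109 111 103 100 100 100 100 100 106 110 111 110 110 110 110 110 109 108
 108 108 108 109]
255 [109 110 110 109 110 111 110 110 110 110 110 109 110 110 109 109 109 108
 107 107 107 108]
256 [110 109 110 110 109 110 109 109 109 108 109 109 108 109 109 108 108 107
 107 108 108 108]
257 [110 109 109 109 109 109 109 109 109 108 107 109 109 108 108 108 108 107
 106 108 108 108]
```

The tip touched the pad at reported z≈0.048 with 4–5 N, and the pad's lower edge moved down about 1 px. I continue to the hard stop.

>>> jog_arm(
  motion=[
    {"offset": [0,0,0.6],"roll": 0,"hand": 0},
    {"offset": [0,0,1.2],"roll": 0,"hand": 0},
    {"offset": [0,0,1.8],"roll": 0,"hand": 0},
    {"offset": [0,0,2.4],"roll": 0,"hand": 0},
    {"offset": [0,0,3],"roll": 0,"hand": 0},
    {"offset": [0,0,3.6],"roll": 0,"hand": 0},
  ],
)

```text
clock: 8.17
tool_pos: [0.4985, 0.1356, 0.0417]
orientation: [-180.0, -0.0, -63.3]
force: [-1.6, 1.0, 4.3]
opening: 0.0006
```

>>> jog_arm(
  motion=[
    {"offset": [0,0,0.5],"roll": 0,"hand": 0},
    {"offset": [0,0,1.0],"roll": 0,"hand": 0},
    {"offset": [0,0,1.5],"roll": 0,"hand": 0},
  ],
)

```text
clock: 8.42
tool_pos: [0.4984, 0.1356, 0.0402]
orientation: [-180.0, 0.0, -63.3]
force: [-0.5, 1.0, 5.1]
opening: 0.0003
```

>>> jog_arm(
  motion=[
    {"offset": [0,0,0.4],"roll": 0,"hand": 0},
    {"offset": [0,0,0.8],"roll": 0,"hand": 0},
    {"offset": [0,0,0.8],"roll": 0,"hand": 0},
  ],
)

```text
clock: 8.67
tool_pos: [0.4984, 0.1356, 0.0394]
orientation: [180.0, -0.0, -63.3]
force: [-1.3, 0.3, 3.9]
opening: 0.0005
```

>>> jog_arm(
  motion=[
    {"offset": [0,0,0.4],"roll": 0,"hand": 0},
    {"offset": [0,0,0.8],"roll": 0,"hand": 0},
    {"offset": [0,0,0.8],"roll": 0,"hand": 0},
  ],
)

```text
clock: 8.92
tool_pos: [0.4985, 0.1357, 0.039]
orientation: [-180.0, -0.0, -63.3]
force: [-3.0, -0.5, 8.2]
opening: 0.0006
```

>>> jog_arm(
  motion=[
    {"offset": [0,0,0.3],"roll": 0,"hand": 0},
    {"offset": [0,0,0.6],"roll": 0,"hand": 0},
    {"offset": [0,0,0.6],"roll": 0,"hand": 0},
  ],
)

```text
clock: 9.17
tool_pos: [0.4986, 0.1357, 0.0389]
orientation: [-180.0, -0.0, -63.3]
force: [-3.9, 0.0, 13.0]
opening: 0.0003
```

>>> jog_arm(
  motion=[
    {"offset": [0,0,0.3],"roll": 0,"hand": 0},
    {"offset": [0,0,0.6],"roll": 0,"hand": 0},
    {"offset": [0,0,0.6],"roll": 0,"hand": 0},
  ],
)

```text
clock: 9.42
tool_pos: [0.4987, 0.1357, 0.0387]
orientation: [-179.9, -0.0, -63.3]
force: [-6.9, 0.2, 17.4]
opening: 0.0007
```

The hard stop came at z 0.0389, with force rising to 17 N, so the true tip is TCP + 22 mm. The tab is fully in. I lift off and move to behind the cover.

>>> jog_arm(
  motion=[
    {"offset": [0,0,-10],"roll": 0,"hand": 0},
    {"offset": [0,0,-40],"roll": 0,"hand": 0},
    {"offset": [0,0,-40],"roll": 0,"hand": 0},
    {"offset": [15,27,-40],"roll": 0,"hand": 0},
    {"offset": [30,54,-40],"roll": 0,"hand": 0},
    {"offset": [45,81,-40],"roll": 0,"hand": 0},
    {"offset": [57,107,-40],"roll": 0,"hand": 0},
    {"offset": [57,107,-40],"roll": 0,"hand": 0},
    {"offset": [57,107,-40],"roll": 0,"hand": 0},
    {"offset": [57,107,-40],"roll": 0,"hand": 0},
  ],
)

```text
clock: 10.25
tool_pos: [0.429, 0.0368, 0.0778]
orientation: [-179.9, -0.0, -63.3]
force: [-0.4, -1.0, 0.5]
opening: 0.0004
```

Run:
```python
from h import *
a=snap('top','pics/top6.png');b=snap('side','pics/side6.png')
o=ctrl.get_obs();print(o['clock'],o['tool_pos'],o['orientation'],o['force'],o['opening'])
d=o['tool_pos'][:2]-[.4803,.0627];th=np.radians(26.8);print('housing',d@[np.cos(th),np.sin(th)],d@[-np.sin(th),np.cos(th)])
print(proj(b,o['tool_pos']+[0,0,.022]))
A=cv2.resize(a['img'][130:270,220:340],None,fx=3,fy=3);B=cv2.resize(b['img'][170:275,245:385],None,fx=4,fy=4)[:420,:440]
A=cv2.copyMakeBorder(A,0,0,0,0,0)
cv2.imwrite('pics/c6.png',cv2.cvtColor(np.hstack([A[:420],B]),cv2.COLOR_RGB2BGR))
g=b['img'].mean(2).astype(int);print(g[238:258,306])
```

```text
10.35 [0.42911979 0.03716046 0.07756686] [-1.79971118e+02 -4.09392148e-03 -6.32780195e+01] [-0.40504693  0.25638532 -0.2703796 ] 0.0005892097541210911
housing -0.05719793362364503 0.0002797740656855542
[357.44602914 212.77498258]
[102 103 101 103 118 141 156 157 156 155 155 155 155 156 142 106  84  79
 102 111]
```

View pics/c6.png

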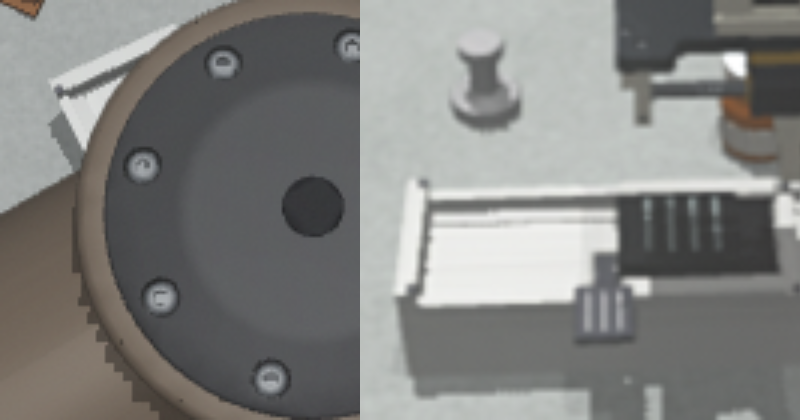

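The side view shows the pad about 4 px lower, at crop (605,312), with the cover still seated at (695,235). The hand is centred behind it at housing (-57, 0). I lower the tip to about 56 mm, which is above the flange and back stop and below the crown top.

>>> jog_arm(
  motion=[
    {"offset": [0,0,12],"roll": 0,"hand": 0},
    {"offset": [0,0,24],"roll": 0,"hand": 0},
    {"offset": [0,0,34],"roll": 0,"hand": 0},
    {"offset": [0,0,40],"roll": 0,"hand": 0},
    {"offset": [0,0,43],"roll": 0,"hand": 0},
    {"offset": [0,0,43],"roll": 0,"hand": 0},
    {"offset": [0,0,43],"roll": 0,"hand": 0},
  ],
)

```text
clock: 10.93
tool_pos: [0.4287, 0.0368, 0.0346]
orientation: [180.0, -0.0, -63.3]
force: [-0.6, -0.3, -0.2]
opening: 0.0004
```

>>> jog_arm(
  motion=[
    {"offset": [0,-3,0],"roll": 0,"hand": 0},
    {"offset": [0,-6,0],"roll": 0,"hand": 0},
    {"offset": [0,-9,0],"roll": 0,"hand": 0},
    {"offset": [0,-11,0],"roll": 0,"hand": 0},
    {"offset": [0,-13,0],"roll": 0,"hand": 0},
    {"offset": [0,-15,0],"roll": 0,"hand": 0},
    {"offset": [0,-17,0],"roll": 0,"hand": 0},
  ],
)

```text
clock: 11.52
tool_pos: [0.4438, 0.0443, 0.0345]
orientation: [-180.0, -0.0, -63.3]
force: [-0.3, -0.3, 0.2]
opening: 0.0006
```

>>> jog_arm(
  motion=[
    {"offset": [0,-2,0],"roll": 0,"hand": 0},
    {"offset": [0,-4,0],"roll": 0,"hand": 0},
    {"offset": [0,-6,0],"roll": 0,"hand": 0},
    {"offset": [0,-8,0],"roll": 0,"hand": 0},
    {"offset": [0,-10,0],"roll": 0,"hand": 0},
  ],
)

```text
clock: 11.93
tool_pos: [0.4521, 0.0484, 0.0343]
orientation: [179.9, 0.0, -63.3]
force: [-1.8, -0.2, -0.6]
opening: 0.0006
```

Run:
```python
from h import *
b=snap('side','pics/side7.png')
o=ctrl.get_obs();print(o['clock'],o['tool_pos'],o['orientation'],o['force'],o['opening'])
B=cv2.resize(b['img'][170:275,245:385],None,fx=5,fy=5)
cv2.imwrite('pics/c7.png',cv2.cvtColor(B,cv2.COLOR_RGB2BGR))
```

```text
11.9833 [0.45289295 0.04888467 0.03439873] [ 1.79999003e+02 -3.13558192e-03 -6.32972723e+01] [-0.66869339 -0.17416646 -0.90360334] 0.00013350556044336578
```

View pics/c7.png

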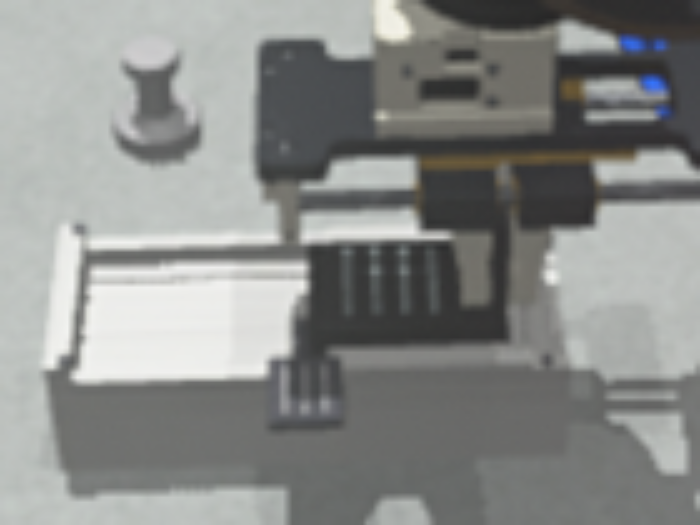

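The fingers are behind the crown at crop (480,270). The cover's front edge has moved from px 309 to 307 with about 2 N, so it is sliding. The tab pad is down at (305,390). I keep pushing gently.

>>> jog_arm(
  motion=[
    {"offset": [0,-3,0],"roll": 0,"hand": 0},
    {"offset": [0,-6,0],"roll": 0,"hand": 0},
    {"offset": [0,-9,0],"roll": 0,"hand": 0},
    {"offset": [0,-12,0],"roll": 0,"hand": 0},
    {"offset": [0,-15,0],"roll": 0,"hand": 0},
    {"offset": [0,-18,0],"roll": 0,"hand": 0},
    {"offset": [0,-21,0],"roll": 0,"hand": 0},
  ],
)

```text
clock: 12.57
tool_pos: [0.4712, 0.058, 0.0344]
orientation: [179.9, -0.0, -63.3]
force: [-3.2, -1.8, 2.5]
opening: -0.0
```

>>> jog_arm(
  motion=[
    {"offset": [0,-4,0],"roll": 0,"hand": 0},
    {"offset": [0,-8,0],"roll": 0,"hand": 0},
    {"offset": [0,-12,0],"roll": 0,"hand": 0},
    {"offset": [0,-16,0],"roll": 0,"hand": 0},
    {"offset": [0,-20,0],"roll": 0,"hand": 0},
    {"offset": [0,-24,0],"roll": 0,"hand": 0},
    {"offset": [0,-28,0],"roll": 0,"hand": 0},
    {"offset": [0,-32,0],"roll": 0,"hand": 0},
    {"offset": [0,-36,0],"roll": 0,"hand": 0},
    {"offset": [0,-40,0],"roll": 0,"hand": 0},
    {"offset": [0,-43,0],"roll": 0,"hand": 0},
    {"offset": [0,-45,0],"roll": 0,"hand": 0},
  ],
)

```text
clock: 13.57
tool_pos: [0.5119, 0.0786, 0.0345]
orientation: [180.0, -0.0, -63.3]
force: [-3.3, -0.8, 1.6]
opening: 0.0003
```

Run:
```python
from h import *
b=snap('side','pics/side8.png')
o=ctrl.get_obs();print(o['clock'],o['tool_pos'],o['orientation'],o['force'],o['opening'])
O=np.array([.4803,.0627,0]);th=np.radians(26.8);u=np.array([np.cos(th),np.sin(th),0])
d=o['tool_pos']-O;print('u',d@u)
g=b['img'].mean(2).astype(int)
# scan track centreline at flange-top height: housing x -> grey
for nm,s in(('side0',load('pics/side0.npz')),('side8',b)):
  g=s['img'].mean(2); pts=[(x,proj(s,O+u*x/1000+[0,0,.051])) for x in range(20,146,4)]
  print(nm,[(x,int(g[int(round(p[1])),int(round(p[0]))])) for x,p in pts])
B=cv2.resize(b['img'][170:275,245:385],None,fx=5,fy=5)
cv2.imwrite('pics/c8.png',cv2.cvtColor(B,cv2.COLOR_RGB2BGR))
```

```text
13.6167 [0.51208597 0.07864836 0.0344529 ] [-1.79991840e+02 -5.62209241e-03 -6.32940110e+01] [-1.06287468 -1.13052565  1.46964624] 0.0007934032806958052
u 0.03556246507643385
side0 [(20, 69), (24, 93), (28, 138), (32, 78), (36, 74), (40, 71), (44, 130), (48, 117), (52, 110), (56, 193), (60, 233), (64, 232), (68, 231), (72, 232), (76, 232), (80, 231), (84, 231), (88, 232), (92, 232), (96, 232), (100, 233), (104, 233), (108, 233), (112, 232), (116, 233), (120, 232), (124, 233), (128, 232), (132, 232), (136, 232), (140, 233), (144, 214)]
side8 [(20, 98), (24, 103), (28, 114), (32, 99), (36, 50), (40, 58), (44, 98), (48, 98), (52, 82), (56, 51), (60, 52), (64, 74), (68, 65), (72, 51), (76, 77), (80, 59), (84, 53), (88, 84), (92, 57), (96, 55), (100, 68), (104, 76), (108, 57), (112, 59), (116, 61), (120, 133), (124, 226), (128, 222), (132, 222), (136, 222), (140, 223), (144, 196)]
```

View pics/c8.png

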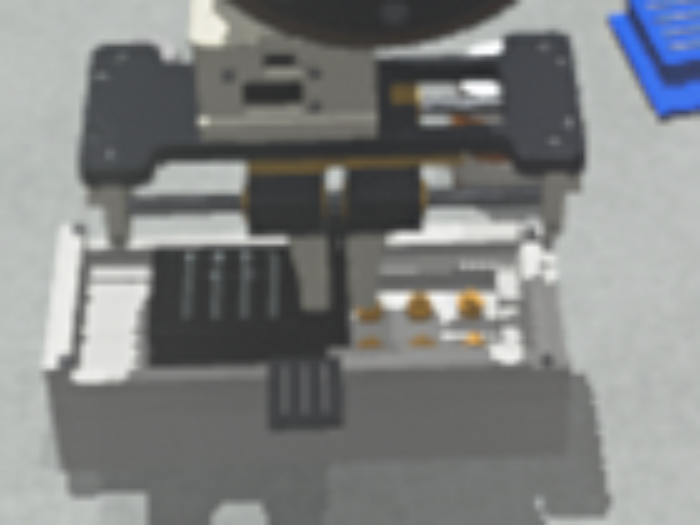

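The brass terminals are nearly all exposed and the cover's front edge is at about x 119, so travel is about 77 mm. I push 13 mm more to reach about 90, then back off and lift away.

>>> jog_arm(
  motion=[
    {"offset": [0,-2,0],"roll": 0,"hand": 0},
    {"offset": [0,-5,0],"roll": 0,"hand": 0},
    {"offset": [0,-8,0],"roll": 0,"hand": 0},
    {"offset": [0,-11,0],"roll": 0,"hand": 0},
    {"offset": [0,-13,0],"roll": 0,"hand": 0},
    {"offset": [0,-13,0],"roll": 0,"hand": 0},
    {"offset": [0,-13,0],"roll": 0,"hand": 0},
  ],
)

```text
clock: 14.2
tool_pos: [0.5236, 0.0845, 0.0345]
orientation: [-180.0, -0.0, -63.3]
force: [-0.4, 0.2, -0.8]
opening: 0.0006
```

>>> jog_arm(
  motion=[
    {"offset": [0,3,0],"roll": 0,"hand": 0},
    {"offset": [0,8,0],"roll": 0,"hand": 0},
    {"offset": [0,10,0],"roll": 0,"hand": 0},
    {"offset": [0,10,-20],"roll": 0,"hand": 0},
    {"offset": [0,10,-50],"roll": 0,"hand": 0},
    {"offset": [0,10,-80],"roll": 0,"hand": 0},
    {"offset": [30,10,-115],"roll": 0,"hand": 0},
    {"offset": [70,10,-130],"roll": 0,"hand": 0},
    {"offset": [110,10,-140],"roll": 0,"hand": 0},
    {"offset": [150,10,-150],"roll": 0,"hand": 0},
    {"offset": [190,10,-150],"roll": 0,"hand": 0},
    {"offset": [230,10,-150],"roll": 0,"hand": 0},
    {"offset": [270,10,-150],"roll": 0,"hand": 0},
    {"offset": [300,10,-150],"roll": 0,"hand": 0},
    {"offset": [300,10,-150],"roll": 0,"hand": 0},
    {"offset": [300,10,-150],"roll": 0,"hand": 0},
  ],
)

```text
clock: 15.53
tool_pos: [0.6486, -0.19, 0.1833]
orientation: [179.9, 0.0, -63.5]
force: [-0.1, 0.3, -1.0]
opening: 0.0006
```

Run:
```python
from h import *
b=snap('side','pics/side9.png');a=snap('top','pics/top9.png')
o=ctrl.get_obs();print(o['clock'],o['tool_pos'],o['force'],np.abs(o['qvel']).max())
O=np.array([.4803,.0627,0]);th=np.radians(26.8);u=np.array([np.cos(th),np.sin(th),0])
for nm,s in(('side',b),('top',a)):
  g=s['img'].mean(2); pts=[(x,proj(s,O+u*x/1000+[0,0,.051])) for x in range(36,150,3)]
  print(nm,[(x,int(g[int(round(p[1])),int(round(p[0]))])) for x,p in pts])
A=cv2.resize(a['img'][110:270,210:400],None,fx=3,fy=3)[:480];B=cv2.resize(b['img'][165:275,245:370],None,fx=2,fy=2)[:,:230]
c=np.zeros((480,800,3),np.uint8);c[:,:570]=A;c[:220,570:]=B
cv2.imwrite('pics/c9.png',cv2.cvtColor(c,cv2.COLOR_RGB2BGR))
```

```text
15.6333 [ 0.64834207 -0.18803036  0.18418039] [-0.15891498  1.28440713 -0.83637456] 1.2176284384687923
side [(36, 125), (39, 133), (42, 135), (45, 91), (48, 51), (51, 50), (54, 53), (57, 53), (60, 53), (63, 53), (66, 52), (69, 52), (72, 52), (75, 62), (78, 86), (81, 85), (84, 52), (87, 54), (90, 87), (93, 75), (96, 54), (99, 54), (102, 75), (105, 68), (108, 55), (111, 58), (114, 80), (117, 90), (120, 56), (123, 57), (126, 54), (129, 57), (132, 197), (135, 230), (138, 225), (141, 228), (144, 199), (147, 109)]
top [(36, 61), (39, 61), (42, 59), (45, 58), (48, 58), (51, 58), (54, 66), (57, 68), (60, 70), (63, 67), (66, 48), (69, 69), (72, 69), (75, 67), (78, 122), (81, 107), (84, 70), (87, 71), (90, 98), (93, 71), (96, 71), (99, 72), (102, 114), (105, 144), (108, 69), (111, 71), (114, 74), (117, 106), (120, 70), (123, 71), (126, 72), (129, 71), (132, 255), (135, 255), (138, 255), (141, 187), (144, 120), (147, 150)]
```

View pics/c9.png

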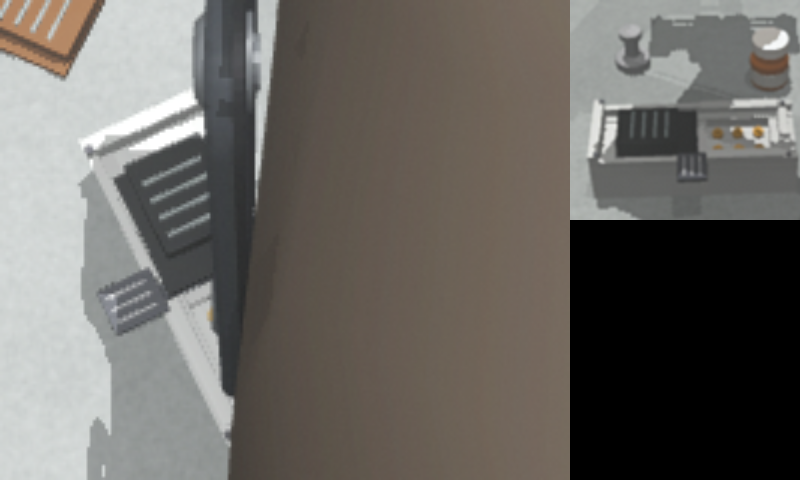

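The cover spans about x 46 to 131, so it has travelled about 89 mm. It lies flat with the terminals uncovered and the tab down. The gauge and jar are standing and the arm is clear. I hand the job in.

```bash
python3 -c "
from plant import order;print(order.close_job())"
```

```text
the job is handed in; nothing more can be done
None
```

I pressed the snap tab to its hard stop, pushed the cover off its seat to the parking end of the track, and handed the job in with the arm clear at about 15.6 s. The hand-in gave no verdict.

- **Tab:** it moved at about 5 N, and I pressed until the force reached 17 N against the stop. The side camera showed the pad about 4 px lower afterwards.
- **Cover:** I slid it with the closed fingertips at about 2–4 N. In the last pictures it lies flat at about x 46 to 131 mm of the housing. That is about 89 mm of travel, so its rear edge is past the terminals. In the side view the brass studs are uncovered.
- **Bystanders:** the jar and gauge were standing upright in the last side view. The bin was outside that last crop, so I did not recheck it, but the arm did not go near it while low.
- **Disagreement:** the fingertips were about 33 mm higher than the stated tool frame implies. Pad contact came at a reported TCP height of 0.048 m instead of 0.082 m. I noticed this when the pad did not move on the first descent, confirmed it with the side camera, and used the tab's hard stop to set the height for the push.
- **Partly hidden:** in the last top view the arm covered part of the housing, so the stud check rests on the side view.

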